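Nest the draining lids upside down on the trolley

ROBOT

A 7-joint arm with a two-finger parallel gripper is mounted at the origin on the work surface. World frame = base frame: x ahead of the robot, y to its left, z up, the work surface at z = 0. Lengths are in mm, angles in rad, forces in N, time in s.
With the tool pointing down it reaches from about 400 to 875 mm from the base axis. Payload 4.4 kg.
Tool frame: the origin (TCP) lies at the very end of the fingers, on their centre line; the grasp point (between the pads) lies 19 mm behind it; z points along the fingers, y is the line along which they close (so a half turn about z gives the same grasp; the last joint's range is limited). The gripper opens to 85 mm and grips with 20 to 120 N. Pads are 22 mm wide; open, the fingers measure 114 mm over their backs; the gripper's body (76 mm by 85 mm) begins 54 mm behind the grasp point. The pads swing forward as they close: fully open they stand 13 mm farther back than shut.
Start: joints at [-1.371, 0.628, 0.038, 1.517, -0.027, 0.996, -0.02], TCP at [170.718, 627.195, 231.313] pointing down, gripper open.
Joint ranges: [-3.06, 3.06], [-0.37, 2.12], [-1.25, 1.32], [0.18, 2.47], [-1.1, 4.24], [0.23, 1.98], [-2.94, 2.94]. Speed limits (rad/s): [2.57, 2.57, 3.14, 3.14, 3.14, 3.14, 3.14].

INTERFACE

Orientations are given as [roll, pitch, yaw] about the fixed x, y, z axes, in that order (R = Rz(yaw) Ry(pitch) Rx(roll)).
In Python, from cell import ctrl gives the robot as it stands.
- The arm moves only by the tool step_arm, never from a script. Its argument "series" is a list that holds one entry, the list of rows, each a list of 7 numbers: the turn, a rotation vector about the tool's x, y, z as a fraction of full scale, then the shift along the tool's x, y, z as a fraction of full scale, then the closure, from 0 (fully open) to 1 (shut). In form: [[[ax, ay, az, tx, ty, tz, gripper], ...]]. A call has 1 to 12 rows; each row shifts and turns the commanded pose from where the row before left it, along the tool's axes as they then stand; what a row does not reach is not made up. Full scale, the value 1, is 150 mm for a shift and 45 degrees for a turn. A row lasts 1/10 s, in which the tool goes at most 50 mm and 8.59 degrees, less where a joint would pass 70% of its speed; a pose out of reach is approached as far as the arm can. A call with a number of a shift or a turn outside -1 to 1 is refused whole. A call with a gripper value outside its range is refused whole. The fingers move at their own pace and stop on an object; the grip force is fixed at half the most. Time passes only in rows, so rows that do not move let the fingers close. It gives the time, the measured TCP pose, the force, the opening and the grip force at its end, in the units of the state.
- ctrl.read_state(): the state, without advancing time (a new reading comes with each control period).
- ctrl.get_image(name): name is "scene" or "side" or "wrist"; returns a dict with "img" (420x560x3 uint8, red, green, blue), "fx", "fy", "cx", "cy" (pixels), "R" (3x3) and "t" (3): a world point X has camera coordinates R X + t. Camera axes: x right, y down, z forward; pixel columns grow to the right and rows downward; lengths in mm; the calibration is good to about 2 mm. The wrist camera is an equidistant fisheye: a pixel r from the principal point sees the ray r / f radians off the axis. A picture is of the moment at which its call begins. There is no depth.
- ctrl.finish_job(): hands the job in; it is judged then, once.
Trained networks look in a picture, given as the dict that the camera call returned (one of the last four; its "shot" number tells which), for a name from the list of things; names that differ only in an ending like _2 or _b are one class to them, and where a whole thing is asked for, a point or a joint stands for the part that bears it (a point fixed in the world has none). Each returns a list of dicts, best first, with "score" (0 to 1); they miss things now and then, are a little off and sometimes report something else, mostly with a low value. They report only what shows in the picture. A call takes as long as a camera call. They do not tell look-alikes from the thing itself.
- ctrl.recognise(picture, thing): "centre" ([column, row] in pixels, amid what is visible of it).
The state is a dict: "clock": time; "qpos": joint angles; "qd": joint speeds; "tau": joint torques, N m; "eef_pos": TCP position; "tool_rot": TCP orientation; "force": force on the tool from outside, world axes, zero at the start; "torque": the same for the moment, N m; "width": finger opening in mm; "gripper_force": force on a finger pad.
Only numpy, scipy, OpenCV 4.12 (cv2) and the standard library are available. Lean on these libraries where they do the work, as an engineer would, in place of code of your own. Each camera call takes 0.05 s, during which the arm holds its last target. There are 200 camera calls.

TASK

These pot lids are wet and slippery, so slide them instead of picking them up: bring the large upside-down lid on the trolley up against the long edge of the chopping board that faces it, then slide the medium lid off the board into it, and the small lid off the board into the medium one. Leave all three upside down, the large one flat on the trolley and each of the others sitting flat, all the way down inside the next, without shifting the mortar, bowls, spatula or chopstick holder.

Things in the scene. Friction and masses are not known exactly. Their poses are not given: they have to be found in the camera images.
- lid_large_mid (a point): large domed pot lid, white enamel, blue brim, screw and steam vent inside, lying cup up on the deck: 200 mm across the brim, 36 high. Stands on a low disc grip (no knob), 88 across, 104 at 5 up; outside diameter 158 at 10 up, 180 at 18, 190 at 28; brim 26-29 up, above it a skirt 192 across. Wall 4; flat inner floor 100 across, 10 above its underside. 0.35-0.7 kg. Point on its axis 18 above its underside; z out of the cup
- lid_medium_mid (a point): medium lid of the same kind, cup up at one of two places on the board: 148 mm across the brim, 24.5 high; disc grip 66 across, flared to 80 at 5 up; outside diameter 114 at 9 up, 130 at 14, 139 at 19.5; brim 14.5-17.5 up, skirt 140; wall 4, inner floor 10 above its underside. 0.22-0.45 kg. Point on its axis 12.25 above its underside, z out of the cup. Home in the large lid its underside is 10 up from the deck, with about 17 play sideways; slippery
- lid_small_mid (a point): small lid of the same kind, cup up at the other place on the board: 108 mm across the brim, 22 high; disc grip 48 across, flared to 60 at 5 up; outside diameter 82 at 8.5 up, 94 at 13, 99 at 18; brim 12-15 up, skirt 100; wall 4, inner floor 10 above its underside. 0.14-0.28 kg. Point on its axis 11 above its underside, z out of the cup. Home in the medium lid its underside is 10 above that lid's, with about 11 play sideways; slippery
- board_edge (a point): heavy wooden chopping board that does not move: 380 mm long (its x axis), 240 wide (its y axis), 40 thick, flat on the deck. Point on its upper edge, 40 above the deck, at the middle of the long side facing the large lid; y points level from this edge into the board. The two lids on it start about 120 in from this edge, about 90 to either side along x
- mortar_mid (a point): white ceramic mortar with its pestle in it, 136 mm across, 78 mm high (pestle to 120 mm), standing on the deck; point on its axis 40 mm up
- bowl_under_mid (a point): lower of two stacked steel bowls, 144 mm across, 62 mm high; point on its axis 30 mm above its underside
- bowl_upper_mid (a point): upper of the two stacked steel bowls, 116 mm across, 56 mm high; point on its axis 30 mm above its underside
- spatula_mid (a point): orange silicone spatula 258 mm long lying on the deck, handle towards its -x; point 6 mm up near its middle
- holder_mid (a point): dark wooden chopstick holder, 76 mm across, 130 mm high, chopsticks standing to about 235 mm; point on its axis 65 mm up
Mind the look-alikes: they are no part of the job. Leave any turquoise or yellow look-alike of the part that bears lid_small_mid alone.

How it is judged:
By the outcome, as a careful person would: the job done as asked, in the order asked, and still so for the second after the job is handed in, with the robot touching nothing.
It also fails if it takes over 72 s, if anything falls off the work surface, if the arm or the gripper's body presses on something with over 40 N, if the wrist force passes 120 N, or if a joint passes its speed limit or range.

## Working session

There is one attempt and no reset: what is moved stays moved. The work goes in short steps, Python scripts to look and compute and a tool call to move; the robot and the scene stay as the last step left them, time stands still between calls to the robot, and variables do not carry over. Pictures are saved under pics/ and viewed, at most 10 in all, crops included, and the job is handed in when it is done.

Besides the shell and the picture viewer there is one more tool, called after ">>>" as a command line: name --argument value ..., lists and objects as JSON in quotes. step_arm: Moves the arm, as the interface text tells. Shift numbers are shares of 150 mm and turn numbers shares of 45 degrees, none past 1 either way. Its arguments: {"type":"object","properties":{"series":{"type":"array","items":{"type":"array","items":{"type":"array","items":{"type":"number","minimum":-1,"maximum":1}}}}},"required":["series"]}

```bash
mkdir -p pics
cat > h.py <<'E'
import numpy as np, cv2
from cell import ctrl
def pix2plane(d,uv,z):
    R=np.array(d["R"]);t=np.array(d["t"])
    r=np.array([(uv[0]-d["cx"])/d["fx"],(uv[1]-d["cy"])/d["fy"],1.])
    c=-R.T@t; v=R.T@r
    return c+v*(z-c[2])/v[2]
def proj(d,X):
    p=np.array(d["R"])@np.array(X,float)+np.array(d["t"]); return [round(d["fx"]*p[0]/p[2]+d["cx"],1),round(d["fy"]*p[1]/p[2]+d["cy"],1)]
def save(d,n): cv2.imwrite("pics/"+n,cv2.cvtColor(d["img"],cv2.COLOR_RGB2BGR))
E
python3 - <<'E'
from h import *
s=ctrl.read_state(); print({k:np.round(v,3).tolist() for k,v in s.items()})
Z=dict(lid_large_mid=30,lid_medium_mid=58,lid_small_mid=55,board_edge=40,mortar_mid=40,bowl_under_mid=30,bowl_upper_mid=40,spatula_mid=6,holder_mid=65)
for n in("scene","side"):
    d=ctrl.get_image(n); save(d,n+"0.png")
    R=np.array(d["R"]);print(n,"cam",(-R.T@np.array(d["t"])).round())
    for k,z in Z.items():
        for o in ctrl.recognise(d,k)[:3]: print(n,k,np.round(o["centre"],0),round(o["score"],2),pix2plane(d,o["centre"],z).round()[:2])
E
```

```text
{'clock': 0.0, 'qpos': [-1.371, 0.629, 0.038, 1.518, -0.027, 0.996, -0.02], 'qd': [-0.002, 0.001, -0.0, -0.001, -0.002, 0.002, 0.0], 'tau': [0.001, -56.341, 1.226, -19.344, 0.011, 0.011, -0.0], 'eef_pos': [170.535, 626.571, 230.383], 'tool_rot': [-3.14, 0.0, 2.876], 'force': [0.177, -0.859, 0.59], 'torque': [0.001, 0.003, 0.056], 'gripper_force': 0.0, 'width': 85.461}
scene cam [1080. -110. 1082.]
scene lid_large_mid [216. 274.] 0.61 [ 586. -195.]
scene lid_medium_mid [329. 273.] 0.66 [650. 100.]
scene lid_small_mid [393. 231.] 0.94 [554. 309.]
scene lid_small_mid [309. 216.] 0.93 [467.  87.]
scene lid_small_mid [216. 205.] 0.72 [ 382. -171.]
scene board_edge [314. 248.] 0.83 [561.  80.]
scene mortar_mid [134. 214.] 0.79 [ 363. -410.]
scene bowl_under_mid [105. 277.] 0.72 [ 543. -488.]
scene bowl_upper_mid [120. 292.] 0.74 [ 597. -445.]
scene spatula_mid [455. 265.] 0.73 [667. 465.]
scene holder_mid [310. 216.] 0.67 [474.  88.]
scene holder_mid [412. 176.] 0.64 [387. 421.]
scene holder_mid [313. 250.] 0.29 [578.  72.]
side cam [ 369. -797.  870.]
side lid_large_mid [335. 275.] 0.83 [ 569. -204.]
side lid_large_mid [256. 357.] 0.72 [ 366. -382.]
side lid_medium_mid [278. 186.] 0.74 [473.  98.]
side lid_medium_mid [343. 178.] 0.7 [659. 105.]
side lid_small_mid [287. 147.] 0.92 [524. 271.]
side lid_small_mid [275. 186.] 0.9 [464.  99.]
side lid_small_mid [201. 170.] 0.77 [261. 203.]
side board_edge [299. 206.] 0.6 [522.  27.]
side board_edge [277. 187.] 0.6 [473. 113.]
side mortar_mid [257. 358.] 0.84 [ 366. -388.]
side bowl_under_mid [397. 343.] 0.63 [ 658. -392.]
side spatula_mid [317. 123.] 0.97 [657. 459.]
side holder_mid [235. 117.] 0.68 [374. 449.]
```

Run:
```python
import cv2
for n in("scene0","side0"):
    i=cv2.imread(f"pics/{n}.png"); cv2.imwrite(f"pics/{n}b.png",cv2.resize(i,None,fx=1.42,fy=1.42,interpolation=cv2.INTER_CUBIC))
```

```text
(no output)
```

View pics/scene0b.png

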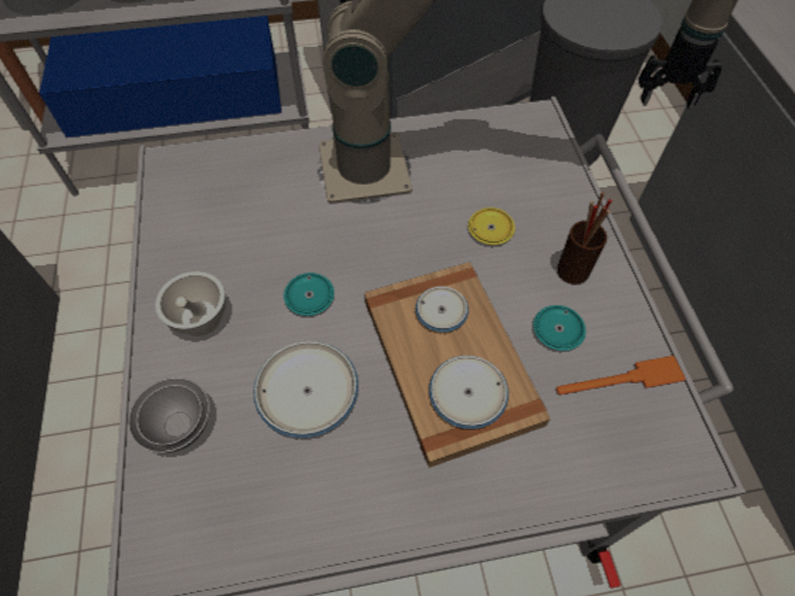

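View pics/side0b.png

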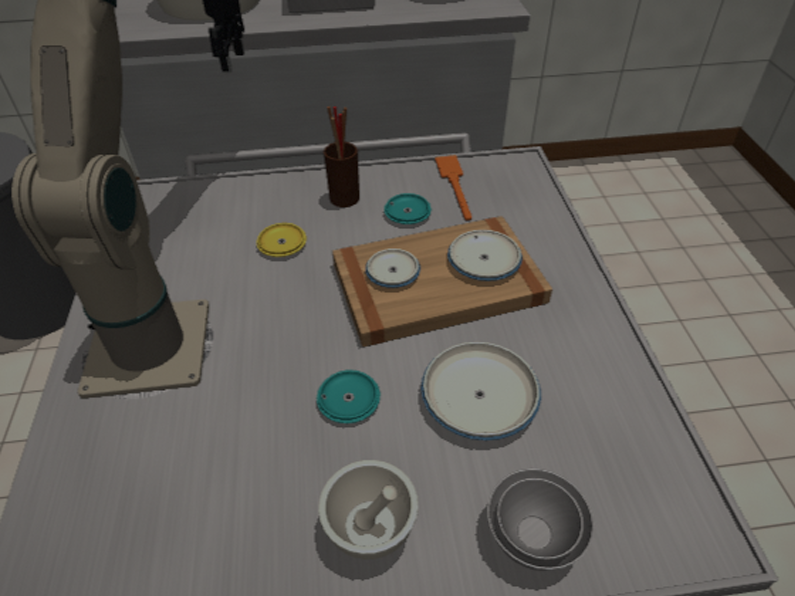

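Scene picture: the white lids' screws are at (307,390) for large, (468,392) for medium and (442,309) for small, on the enlarged picture. Side picture: (480,394), (484,257) and (393,269). The turquoise and yellow lids are decoys. Next I triangulate the screws and the board corners.

```bash
cat >> h.py <<'E'
def tri(ds,uvs):
    A=[];b=[]
    for d,uv in zip(ds,uvs):
        R=np.array(d["R"]);t=np.array(d["t"]);c=-R.T@t
        v=R.T@np.array([(uv[0]-d["cx"])/d["fx"],(uv[1]-d["cy"])/d["fy"],1.]);v/=np.linalg.norm(v)
        P=np.eye(3)-np.outer(v,v);A.append(P);b.append(P@c)
    return np.linalg.lstsq(np.vstack(A),np.hstack(b),rcond=None)[0]
E
python3 - <<'E'
from h import *
a=ctrl.get_image("scene");b=ctrl.get_image("side")
import pickle;pickle.dump((a,b),open("cams.pkl","wb"))
P=dict(large=((307,390),(480,394)),medium=((468,391.5),(484,257)),small=((442,309),(393,269)))
for k,(p,q) in P.items():
    p=np.array(p)/1.42;q=np.array(q)/1.42
    print(k,tri((a,b),(p,q)).round(1),[pix2plane(d,u,z).round(1)[:2] for d,u in((a,p),(b,q)) for z in [dict(large=12,medium=52,small=52)[k]]])
C=dict(A=((366,294),(358,333)),B=((471,265),(333,271)),C=((547,415),(504,219)),D=((430,450),(549,287)))
for k,(p,q) in C.items():
    p=np.array(p)/1.42;q=np.array(q)/1.42
    print(k,tri((a,b),(p,q)).round(1),pix2plane(a,p,40).round(1)[:2],pix2plane(b,q,40).round(1)[:2])
# enlarged crop of the board & large lid
i=cv2.cvtColor(a["img"],cv2.COLOR_RGB2BGR)[180:330,170:390];cv2.imwrite("pics/c1.png",cv2.resize(i,None,fx=3.6,fy=3.6,interpolation=cv2.INTER_CUBIC))
E
```

```text
large [ 579.6 -196.1    8.8] [array([ 580.7, -195.6]), array([ 579.2, -198.8])]
medium [653.6 102.2  48.3] [array([655. , 101.5]), array([652.4,  97.9])]
small [468.8  93.1  48.9] [array([470.4,  92.7]), array([468.6,  89.4])]
A [388.9 -49.6  28.3] [400.  -52.3] [386.3 -56.6]
B [342.6 186.3 -12.7] [365.8 180. ] [351.7 114.1]
C [725.3 232.6  39.1] [721.2 236.2] [727.6 225.5]
D [753.7   6.4  46.4] [747.7  10.6] [759.6   7.9]
```

View pics/c1.png

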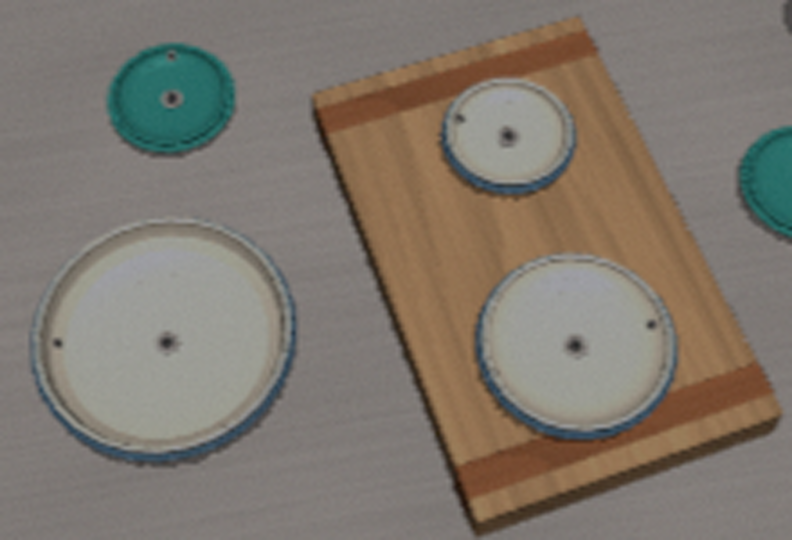

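Crop: the board's top corners are at about A (313,97), B (580,18), C (780,415) and D (478,523). The screws are at large (168,343), medium (575,346) and small (508,136).

Run:
```python
from h import *; import pickle
a,b=pickle.load(open("cams.pkl","rb"))
f=lambda p,z:pix2plane(a,(np.array(p)/3.6-.36+[170,180]),z)[:2]
c=[f(p,40) for p in((313,97),(580,18),(780,415),(478,523))]
for i in range(4): print(c[i].round(1),np.linalg.norm(c[(i+1)%4]-c[i]).round(1))
A,B,C,D=c; ctr=sum(c)/4
th=np.arctan2(*((D-A)+(C-B))[::-1]); ex=np.array([np.cos(th),np.sin(th)]); ey=np.array([-ex[1],ex[0]])
E=ctr-120*ey; print("th",th,"edge mid",E.round(1),"AD in frame",[( (q-E)@ex,(q-E)@ey) for q in c])
for k,q in dict(large=(579.6,-197),medium=(653.6,100.5),small=(469,92)).items():
    q=np.array(q)-E; print(k,(q@ex).round(1),(q@ey).round(1))
d=np.array([[*(E+x*ex),40] for x in(-190,0,190)]); print([ [proj(k,p) for p in d] for k in (a,b)])
```

```text
[397.9 -55.4] 237.8
[358.1 179. ] 375.1
[728.8 236.7] 234.6
[767.6   5.4] 374.7
th 0.15873835605208123 edge mid [582.1 -27.1] AD in frame [(np.float64(-186.36941216672108), np.float64(1.1216824133055445)), (np.float64(-188.56823196684184), np.float64(238.87831758669446)), (np.float64(186.5687640162785), np.float64(237.29369281968948)), (np.float64(188.36888011728433), np.float64(2.706307180310493))]
large -29.3 -167.4
medium 90.8 114.6
small -92.8 135.4
[[[np.float64(255.8), np.float64(205.7)], [np.float64(276.8), np.float64(260.8)], [np.float64(301.6), np.float64(325.9)]], [[np.float64(255.3), np.float64(234.3)], [np.float64(325.2), np.float64(218.1)], [np.float64(390.8), np.float64(203.0)]]]
```

Geometry is consistent: the board frame is at θ≈0.159 with the edge middle at about (582,−27). In that frame large is at (−29,−167), medium at (91,115) and small at (−93,135). Next I raise the tool, align it so tool x = board y and tool y = board x, close the fingers and travel above the large lid.

>>> step_arm --series '[[[0,0,0.1825,0,0,-0.067,1],[0,0,0.1825,0,0,-0.067,1],[0,0,0.1825,0,0,-0.067,1],[0,0,0.1825,0,0,-0.067,1],[0,0,0.1825,0,0,-0.067,1],[0,0,0.1825,0,0,-0.067,1],[0,0,0.1825,0,0,-0.067,1],[0,0,0.1825,0,0,-0.067,1]]]'

```text
clock: 1.9
eef_pos: [170.6, 627.2, 312.2]
tool_rot: [-3.141, -0.0, 1.723]
force: [0.1, -0.5, -0.2]
width: -0.1
gripper_force: 0.0
```

>>> step_arm --series '[[[0,0,0,-0.28,0.1,0,1],[0,0,0,-0.28,0.1,0,1],[0,0,0,-0.28,0.1,0,1],[0,0,0,-0.28,0.1,0,1],[0,0,0,-0.28,0.1,0,1],[0,0,0,-0.28,0.1,0,1],[0,0,0,-0.28,0.1,0,1],[0,0,0,-0.28,0.1,0,1],[0,0,0,-0.28,0.1,0,1],[0,0,0,-0.28,0.1,0,1],[0,0,0,-0.28,0.1,0,1],[0,0,0,-0.28,0.1,0,1]]]'

```text
clock: 3.1
eef_pos: [428.5, 156.4, 312.1]
tool_rot: [3.141, -0.001, 1.73]
force: [1.0, 0.4, -0.1]
width: -0.2
gripper_force: 0.0
```

>>> step_arm --series '[[[0,0,0,-0.28,0.1,0,1],[0,0,0,-0.28,0.1,0,1],[0,0,0,-0.28,0.1,0,1],[0,0,0,-0.28,0.1,0,1],[0,0,0,-0.28,0.1,0,1],[0,0,0,-0.28,0.1,0,1],[0,0,0,-0.28,0.1,0,1],[0,0,0,-0.28,0.1,0,1],[0,0,0,0,0,0,1],[0,0,0,0,0,0,1]]]'

```text
clock: 4.1
eef_pos: [599.1, -156.0, 311.2]
tool_rot: [-3.141, -0.0, 1.727]
force: [-0.7, 1.1, -0.2]
width: -0.2
gripper_force: 0.0
```

>>> step_arm --series '[[[0,0,0,-0.247,0.13,0,1],[0,0,0,0,0,0.28,1],[0,0,0,0,0,0.28,1],[0,0,0,0,0,0.28,1],[0,0,0,0,0,0.28,1],[0,0,0,0,0,0.28,1],[0,0,0,0,0,0.28,1],[0,0,0,0,0,0,1]]]'

```text
clock: 4.9
eef_pos: [620.1, -183.9, 54.3]
tool_rot: [-3.132, -0.007, 1.731]
force: [-0.3, -0.6, -0.9]
width: 0.1
gripper_force: 0.0
```

```bash
cat >> h.py <<'E'
TH=0.159;EX=np.array([np.cos(TH),np.sin(TH)]);EY=np.array([-EX[1],EX[0]]);E0=np.array([582.1,-27.1])
def uv(p): q=np.array(p)[:2]-E0; return np.round([q@EX,q@EY],1)
def st():
    s=ctrl.read_state(); print("t",round(s["clock"],2),"uv",uv(s["eef_pos"]),"z",round(s["eef_pos"][2],1),"rot",np.round(s["tool_rot"],3),"F",np.round(s["force"],1),"Fuv",np.round([s["force"][:2]@EX,s["force"][:2]@EY],1))
E
python3 - <<'E'
from h import *
st(); d=ctrl.get_image("side"); i=d["img"][140:320,230:410]; i=cv2.resize(i,None,fx=3.3,fy=3.3,interpolation=cv2.INTER_CUBIC); cv2.imwrite("pics/s1.png",i[...,::-1])
E
```

```text
t 4.9 uv [  12.7 -160.9] z 54.3 rot [-3.132 -0.007  1.731] F [-0.3 -0.6 -0.9] Fuv [-0.4 -0.5]
```

View pics/s1.png

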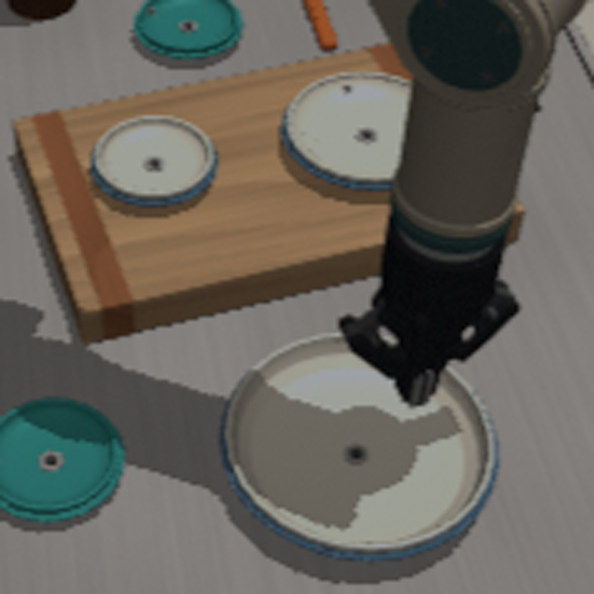

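The closed fingers hang over the large lid's interior on the +u side. I lower them and drag the lid along the board direction.

>>> step_arm --series '[[[0,0,0,-0.04,0,0.1,1],[0,0,0,0,0,0.1,1],[0,0,0,0,0,0.045,1],[0,0,0,0,0.07,0,1],[0,0,0,0,0.07,0,1],[0,0,0,0,0.07,0,1]]]'

```text
clock: 5.55
eef_pos: [658.1, -189.1, 23.7]
tool_rot: [3.141, 0.0, 1.73]
force: [-4.4, 0.5, -0.7]
width: 0.1
gripper_force: 1.5
```

>>> step_arm --series '[[[0,0,0,0,0.06,0,1],[0,0,0,0,0.06,0,1],[0,0,0,0,0.06,0,1],[0,0,0,0,0.06,0,1],[0,0,0,0,0.06,0,1],[0,0,0,0,0.06,0,1],[0,0,0,0,0.06,0,1],[0,0,0,0,0.06,0,1],[0,0,0,0,0.06,0,1],[0,0,0,0,0,0,1]]]'

```text
clock: 6.55
eef_pos: [738.9, -176.1, 23.2]
tool_rot: [3.138, 0.001, 1.73]
force: [-1.2, -0.3, 3.7]
width: -0.3
gripper_force: 1.4
```

Run:
```python
from h import *
st()
for n in("scene","side"):
    d=ctrl.get_image(n)
    for o in ctrl.recognise(d,"lid_large_mid")[:2]: print(n,round(o["score"],2),o["centre"],uv(pix2plane(d,o["centre"],18)))
```

```text
t 6.55 uv [ 131.2 -171.9] z 23.2 rot [3.138e+00 1.000e-03 1.730e+00] F [-1.2 -0.3  3.7] Fuv [-1.2 -0.1]
scene 0.91 [204.0, 315.3] [  74.7 -224.6]
side 0.88 [366.2, 272.1] [  38.4 -178.5]
side 0.42 [342.3, 177.3] [117.1 161.2]
```

>>> step_arm --series '[[[0,0,0,0,-0.16,0.015,1],[0,0,0,0.18,-0.16,0.015,1],[0,0,0,0.18,-0.16,0,1],[0,0,0,0.1,0,0,1],[0,0,0,0.06,0,0,1],[0,0,0,0.06,0,0,1],[0,0,0,0.06,0,0,1],[0,0,0,0.06,0,0,1],[0,0,0,0.06,0,0,1],[0,0,0,0.06,0,0,1],[0,0,0,0,0,0,1]]]'

```text
clock: 7.85
eef_pos: [646.9, -65.5, 18.7]
tool_rot: [3.14, -0.0, 1.73]
force: [-0.3, -1.2, 3.5]
width: -0.3
gripper_force: 1.8
```

Run:
```python
from h import *
st()
d=ctrl.get_image("side"); i=d["img"][120:320,260:440]; i=cv2.resize(i,None,fx=3,fy=3,interpolation=cv2.INTER_CUBIC); cv2.imwrite("pics/s2.png",i[...,::-1])
```

```text
t 7.85 uv [ 57.9 -48.2] z 18.7 rot [ 3.14 -0.    1.73] F [-0.3 -1.2  3.5] Fuv [-0.5 -1.1]
```

View pics/s2.png

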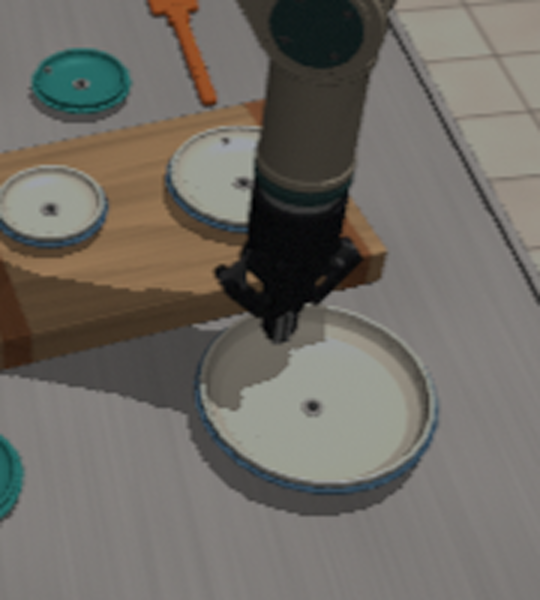

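Side view: the large lid's screw shows at crop (312,407), which is full-picture (364,255.7). The brim is still short of the board, with the finger at the board-side wall.

Run:
```python
from h import *;import pickle
a,b=pickle.load(open("cams.pkl","rb"))
print(uv(pix2plane(b,(363.7,255.3),11)))
for p in[(579.2,-198.8)]:print(uv(p))
```

```text
[  57.4 -124.3]
[ -30.  -169.1]
```

>>> step_arm --series '[[[0,0,0,0.04,0,0,1],[0,0,0,0.04,0,0,1],[0,0,0,0.03,0,0,1],[0,0,0,0.02,0,0,1],[0,0,0,0,0,0,1]]]'

```text
clock: 8.4
eef_pos: [643.3, -47.9, 18.6]
tool_rot: [3.141, 0.001, 1.729]
force: [2.0, -4.2, 3.2]
width: 0.1
gripper_force: 2.5
```

>>> step_arm --series '[[[0,0,0,0.015,0,0,1],[0,0,0,0.015,0,0,1],[0,0,0,0,0,0,1]]]'

```text
clock: 8.7
eef_pos: [642.5, -43.6, 18.6]
tool_rot: [3.141, 0.001, 1.729]
force: [1.0, -4.8, 2.8]
width: 0.0
gripper_force: 2.7
```

>>> step_arm --series '[[[0,0,0,0.015,0,0,1],[0,0,0,0.01,0,0,1],[0,0,0,0,0,0,1]]]'

```text
clock: 9.0
eef_pos: [642.1, -41.6, 18.7]
tool_rot: [3.141, 0.003, 1.728]
force: [1.2, -7.3, 1.8]
width: 0.2
gripper_force: 3.7
```

>>> step_arm --series '[[[0,0,0,0.015,0,0,1],[0,0,0,0.01,0,0,1],[0,0,0,0,0,0,1]]]'

```text
clock: 9.3
eef_pos: [642.0, -41.1, 18.9]
tool_rot: [3.14, 0.007, 1.726]
force: [2.1, -11.4, 0.3]
width: -0.2
gripper_force: 5.6
```

The large lid is against the board: force rises with no further motion. I back off, rise and go above the medium lid.

>>> step_arm --series '[[[0,0,0,-0.1,0,0,1],[0,0,0,-0.05,0,-0.2,1],[0,0,0,0,0,-0.3,1],[0,0,0,0.25,0.05,-0.1,1],[0,0,0,0.3,0.1,0,1],[0,0,0,0.3,0.04,0,1],[0,0,0,0,0,0,1]]]'

```text
clock: 10.0
eef_pos: [650.8, 86.2, 106.9]
tool_rot: [-3.139, -0.011, 1.742]
force: [0.2, 0.3, -0.4]
width: 0.1
gripper_force: 0.0
```

Run:
```python
from h import *
st()
a=ctrl.get_image("scene");b=ctrl.get_image("side")
f=lambda i:cv2.resize(i,(400,420),interpolation=cv2.INTER_CUBIC)
i=np.hstack([f(a["img"][180:330,210:353]),f(b["img"][130:280,260:403])]); cv2.imwrite("pics/s3.png",i[...,::-1])
```

```text
t 10.0 uv [ 85.8 101. ] z 106.9 rot [-3.139 -0.011  1.742] F [ 0.2  0.3 -0.4] Fuv [0.3 0.2]
```

View pics/s3.png

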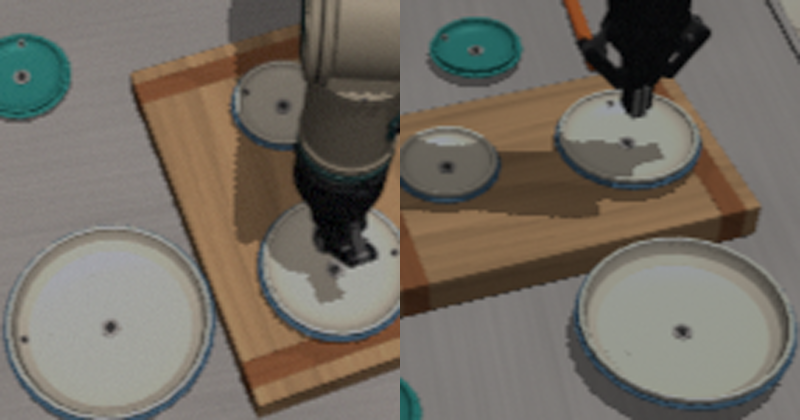

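The large lid sits against the board. Its screw is at scene crop (110,327) and side crop (682,332).

Run:
```python
from h import *;import pickle
a,b=pickle.load(open("cams.pkl","rb"))
q=lambda x,y,ox,oy:((x)/2.797-.3+ox,(y)/2.8-.3+oy)
print(uv(pix2plane(a,q(110,327,210,180),11)),uv(pix2plane(b,q(282,332,260,130),11)),tri((a,b),(q(110,327,210,180),q(282,332,260,130))))
print(uv(pix2plane(a,q(334,270,210,180),51)),uv(pix2plane(b,q(228,142,260,130),51)), uv(pix2plane(b,q(47,167,260,130),51)))
```

```text
[ 61.4 -99.6] [  59.3 -100.9] [ 657.47988168 -115.67342382    8.68366918]
[ 92.7 114.1] [ 91.6 115.2] [-93.9 134.7]
```

>>> step_arm --series '[[[0,0,0,-0.127,0,0,1],[0,0,0,0,0,0.2,1],[0,0,0,0,0,0.14,1],[0,0,0,0,0,0,1]]]'

```text
clock: 10.5
eef_pos: [652.8, 52.9, 54.5]
tool_rot: [-3.135, -0.002, 1.727]
force: [0.2, 0.6, -0.4]
width: -0.0
gripper_force: 0.0
```

>>> step_arm --series '[[[0,0,0,-0.06,-0.01,0,1],[0,0,0,-0.06,-0.01,0,1],[0,0,0,-0.06,-0.01,0,1],[0,0,0,-0.06,-0.01,0,1],[0,0,0,-0.06,-0.01,0,1],[0,0,0,-0.06,-0.01,0,1],[0,0,0,-0.06,-0.01,0,1],[0,0,0,0,0,0,1]]]'

```text
clock: 11.3
eef_pos: [655.2, -12.9, 57.7]
tool_rot: [3.142, 0.002, 1.727]
force: [-0.0, 0.6, 2.2]
width: 0.0
gripper_force: 1.3
```

>>> step_arm --series '[[[0,0,0,-0.05,-0.01,0.02,1],[0,0,0,-0.05,-0.01,0.01,1],[0,0,0,-0.05,-0.01,0,1],[0,0,0,-0.05,-0.01,0,1],[0,0,0,-0.05,-0.01,0,1],[0,0,0,0,0,0,1]]]'

```text
clock: 11.9
eef_pos: [653.5, -51.2, 53.1]
tool_rot: [-3.141, 0.002, 1.727]
force: [0.1, -0.7, 1.0]
width: 0.2
gripper_force: 0.5
```

Run:
```python
from h import *
st()
a=ctrl.get_image("scene");b=ctrl.get_image("side")
f=lambda i:cv2.resize(i,(400,420),interpolation=cv2.INTER_CUBIC)
i=np.hstack([f(a["img"][200:350,210:353]),f(b["img"][130:280,270:413])]); cv2.imwrite("pics/s4.png",i[...,::-1])
```

```text
t 11.9 uv [ 66.7 -35.1] z 53.1 rot [-3.141e+00  2.000e-03  1.727e+00] F [ 0.1 -0.7  1. ] Fuv [ 0.  -0.7]
```

View pics/s4.png

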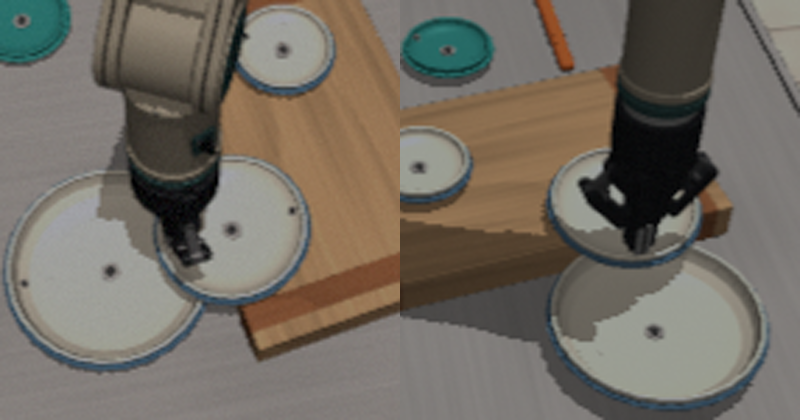

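Medium now straddles the edge at about (72,14), with the arm lined up. Tilting would slip the lid off a front-wall finger, so I switch to pushing from behind, straddling the rear brim with open fingers.

>>> step_arm --series '[[[0,0,0,0.06,0,0,1],[0,0,0,0,0,-0.2,1],[0,0,0,0.1,0,-0.25,0.5],[0,0,0,0.25,0,0,0],[0,0,0,0.25,0.03,0,0],[0,0,0,0.25,0,0,0],[0,0,0,0,0,0,0],[0,0,0,0,0,0,0],[0,0,0,0,0,0,0]]]'

```text
clock: 12.9
eef_pos: [636.6, 86.3, 120.4]
tool_rot: [-3.141, 0.001, 1.728]
force: [0.4, -0.8, 0.3]
width: 85.5
gripper_force: 0.0
```

Run:
```python
from h import *;import pickle
a,b=pickle.load(open("cams.pkl","rb"))
print(uv(pix2plane(a,(231/2.797-.3+210,229/2.8-.3+200),51)),ctrl.read_state()["width"])
st()
for n in("scene","side"):
    d=ctrl.get_image(n); save(d,n+"5.png")
    for k,z in(("lid_medium_mid",54),("lid_large_mid",22)):
        for o in ctrl.recognise(d,k)[:2]: print(n,k,round(o["score"],2),np.round(o["centre"]),uv(pix2plane(d,o["centre"],z)))
```

```text
[74.8 17. ] 85.5435655253932
t 12.9 uv [ 71.7 103.4] z 120.4 rot [-3.141e+00  1.000e-03  1.728e+00] F [ 0.4 -0.8  0.3] Fuv [ 0.2 -0.8]
scene lid_medium_mid 0.92 [290. 281.] [73.6 12.1]
scene lid_large_mid 0.92 [243. 298.] [  63.9 -115.7]
scene lid_large_mid 0.29 [123. 292.] [ -57.1 -412. ]
side lid_medium_mid 0.75 [350. 203.] [76.4 20.4]
side lid_large_mid 0.86 [363. 247.] [  60.8 -107. ]
```

>>> step_arm --series '[[[0,0,0,0,0.02,0.25,0],[0,0,0,0,0,0.25,0],[0,0,0,0,0,0.07,0],[0,0,0,0,0,0,0]]]'

```text
clock: 13.6
eef_pos: [638.3, 87.2, 33.4]
tool_rot: [-3.138, -0.0, 1.728]
force: [0.1, -0.3, 0.5]
width: 85.2
gripper_force: 0.0
```

>>> step_arm --series '[[[0,0,0,-0.05,0,0,0],[0,0,0,-0.05,0,0,0],[0,0,0,-0.04,-0.007,0,0],[0,0,0,-0.04,-0.007,0,0],[0,0,0,-0.04,-0.007,0,0],[0,0,0,-0.04,-0.007,0,0],[0,0,0,-0.04,-0.007,0,0],[0,0,0,-0.04,-0.007,0,0],[0,0,0,-0.04,-0.007,0,0],[0,0,0,-0.04,-0.007,0,0],[0,0,0,0,0,0,0]]]'

```text
clock: 14.7
eef_pos: [641.0, 22.0, 34.8]
tool_rot: [-3.141, 0.001, 1.727]
force: [0.5, -0.4, 0.6]
width: 85.3
gripper_force: 0.0
```

Run:
```python
from h import *
st()
a=ctrl.get_image("scene");b=ctrl.get_image("side")
f=lambda i:cv2.resize(i,(400,420),interpolation=cv2.INTER_CUBIC)
i=np.hstack([f(a["img"][200:350,210:353]),f(b["img"][130:280,270:413])]); cv2.imwrite("pics/s6.png",i[...,::-1])
```

```text
t 14.7 uv [66.  39.1] z 34.8 rot [-3.141e+00  1.000e-03  1.727e+00] F [ 0.5 -0.4  0.6] Fuv [ 0.4 -0.4]
```

View pics/s6.png

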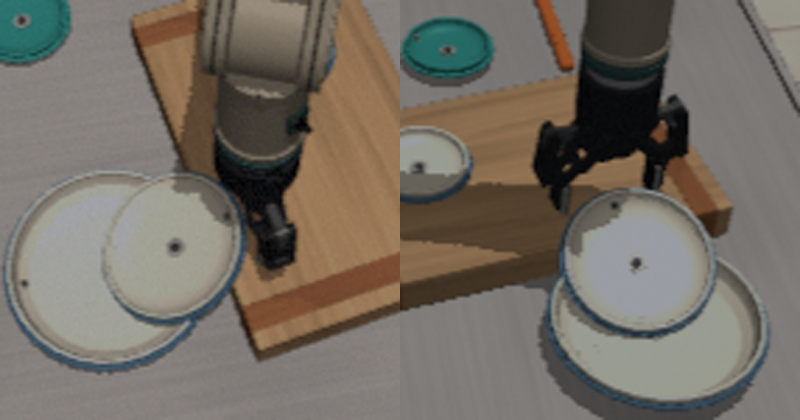

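Medium has tipped into the large lid cleanly, resting tilted on the edge, and the large lid has not moved. I keep pushing.

>>> step_arm --series '[[[0,0,0,-0.04,-0.005,0,0],[0,0,0,-0.04,-0.005,0,0],[0,0,0,-0.04,-0.005,0,0],[0,0,0,-0.04,-0.005,0,0],[0,0,0,-0.04,-0.005,0,0],[0,0,0,-0.03,-0.005,0,0],[0,0,0,0,0,0,0]]]'

```text
clock: 15.5
eef_pos: [642.2, -11.9, 35.0]
tool_rot: [3.142, 0.001, 1.728]
force: [-0.4, -0.5, -0.1]
width: 85.5
gripper_force: 0.0
```

Run:
```python
from h import *
st()
for n in("scene","side"):
    d=ctrl.get_image(n); save(d,n+"7.png")
    for k,z in(("lid_medium_mid",24),("lid_large_mid",22)):
        for o in ctrl.recognise(d,k)[:2]: print(n,k,round(o["score"],2),np.round(o["centre"]),uv(pix2plane(d,o["centre"],z)))
# projected screw darkness: find dark spot near large lid in side
    g=cv2.cvtColor(d["img"],cv2.COLOR_RGB2GRAY).astype(float)
    best=[]
    for u in range(45,80):
        for v in range(-125,-20):
            P=[*(E0+u*EX+v*EY),22]; x,y=map(lambda t:int(round(t)),proj(d,P))
            if 8<x<550 and 8<y<410: 
                best.append((g[y-1:y+2,x-1:x+2].mean()-np.percentile(g[y-6:y+7,x-6:x+7],30),u,v,x,y))
    best.sort(); print(best[:6:2])
```

```text
t 15.5 uv [61.8  5.4] z 35.0 rot [3.142e+00 1.000e-03 1.728e+00] F [-0.4 -0.5 -0.1] Fuv [-0.5 -0.5]
scene lid_medium_mid 0.92 [261. 292.] [ 63.6 -66.6]
scene lid_large_mid 0.58 [232. 303.] [  69.  -146.7]
[(np.float64(-83.55555555555556), 59, -60, 263, 290), (np.float64(-83.55555555555556), 60, -59, 263, 290), (np.float64(-83.55555555555556), 61, -60, 263, 290)]
side lid_medium_mid 0.74 [357. 233.] [ 64.7 -60.5]
side lid_large_mid 0.61 [370. 260.] [  60.9 -151.1]
[(np.float64(-81.55555555555556), 64, -56, 356, 232), (np.float64(-81.55555555555556), 65, -55, 356, 232), (np.float64(-81.55555555555556), 65, -53, 356, 232)]
```

Add to h.py:
```python
def screws(urange,vrange,z):
    "dark screw in scene and side -> triangulated (u,v,z)"
    ds=[];px=[]
    for n in("scene","side"):
        d=ctrl.get_image(n); ds.append(d)
        g=cv2.cvtColor(d["img"],cv2.COLOR_RGB2GRAY).astype(float);h={}
        for u in range(*urange,2):
            for v in range(*vrange,2):
                x,y=[int(round(t)) for t in proj(d,[*(E0+u*EX+v*EY),z])]
                if (x,y) in h or not(8<x<550 and 8<y<410): continue
                h[x,y]=g[y-1:y+2,x-1:x+2].mean()-np.percentile(g[y-6:y+7,x-6:x+7],30)
        (x,y)=min(h,key=h.get)
        w=np.clip(np.percentile(g[y-5:y+6,x-5:x+6],40)-15-g[y-3:y+4,x-3:x+4],0,None)
        Y,X=np.mgrid[y-3:y+4,x-3:x+4]; px.append(((w*X).sum()/w.sum(),(w*Y).sum()/w.sum()))
    P=tri(ds,px); print("px",np.round(px,1).tolist(),"uvz",uv(P),P[2].round(1),"at z:",[uv(pix2plane(d,p,z)) for d,p in zip(ds,px)])
    return ds
```

```text
(no output)
```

>>> step_arm --series '[[[0,0,0,-0.04,0,0,0],[0,0,0,-0.04,0,0,0],[0,0,0,-0.03,0,0,0],[0,0,0,0,0,0,0]]]'

```text
clock: 16.2
eef_pos: [645.1, -28.8, 35.1]
tool_rot: [3.141, 0.001, 1.727]
force: [0.0, -0.4, 0.0]
width: 85.5
gripper_force: 0.1
```

Run:
```python
from h import *
st(); screws((40,84),(-125,-30),21)
```

```text
t 16.2 uv [ 61.9 -11.6] z 35.1 rot [3.141e+00 1.000e-03 1.727e+00] F [ 0.  -0.4  0. ] Fuv [-0.  -0.4]
px [[260.1, 291.4], [356.8, 235.4]] uvz [ 62.3 -68.2] 23.8 at z: [array([ 61.5, -68.3]), array([ 63.4, -65.6])]
```

The medium's rear brim is hung on the near rim: the centre is at v≈−68 and the fingertips are now above it. I back off, go lower and push again.

>>> step_arm --series '[[[0,0,0,0,0,-0.03,0],[0,0,0,0.15,0,0,0],[0,0,0,0.14,0,0.03,0],[0,0,0,0,0,0.03,0],[0,0,0,0,0,0,0]]]'

```text
clock: 16.8
eef_pos: [637.6, 16.7, 30.0]
tool_rot: [-3.141, -0.0, 1.731]
force: [0.7, -0.2, -0.4]
width: 85.5
gripper_force: 0.0
```

>>> step_arm --series '[[[0,0,0,0,0,0.01,0],[0,0,0,0,0,0,0]]]'

```text
clock: 17.0
eef_pos: [638.1, 14.6, 29.1]
tool_rot: [3.142, 0.001, 1.727]
force: [-0.2, -0.5, -0.2]
width: 85.5
gripper_force: 0.0
```

>>> step_arm --series '[[[0,0,0,-0.06,0,0,0],[0,0,0,-0.06,0,0,0],[0,0,0,-0.06,0,0,0],[0,0,0,-0.04,0,0,0],[0,0,0,-0.03,0,0,0],[0,0,0,-0.03,0,0,0],[0,0,0,-0.03,0,0,0],[0,0,0,0,0,0,0]]]'

```text
clock: 17.8
eef_pos: [645.3, -30.4, 28.9]
tool_rot: [-3.142, 0.0, 1.729]
force: [0.6, -0.1, 0.0]
width: 85.4
gripper_force: 0.1
```

Run:
```python
from h import *
st(); screws((40,84),(-125,-30),21)
```

```text
t 17.8 uv [ 61.9 -13.3] z 28.9 rot [-3.142  0.     1.729] F [ 0.6 -0.1  0. ] Fuv [ 0.6 -0.2]
px [[257.4, 292.4], [358.1, 237.6]] uvz [ 62.4 -75.8] 23.4 at z: [array([ 61.7, -75.8]), array([ 63.4, -73.7])]
```

The lid advanced to −76, but the fingers now ride over its brim. It is nearly level, so I switch to the closed-finger drag inside the front wall.

>>> step_arm --series '[[[0,0,0,0,0,-0.2,0],[0,0,0,0,0,-0.25,1],[0,0,0,-0.21,0,0,1],[0,0,0,-0.21,0,0,1],[0,0,0,-0.21,0,0,1],[0,0,0,0,0,0,1],[0,0,0,0,0,0,1],[0,0,0,0,0,0.2,1],[0,0,0,0,0,0.2,1],[0,0,0,0,0,0.06,1],[0,0,0,0,0,0,1]]]'

```text
clock: 19.0
eef_pos: [659.1, -121.3, 25.9]
tool_rot: [-3.139, -0.002, 1.731]
force: [-0.2, -0.0, 0.2]
width: -0.0
gripper_force: 0.0
```

Run:
```python
from h import *
st();print(ctrl.read_state()["width"])
```

```text
t 19.0 uv [  61.1 -105.2] z 25.9 rot [-3.139e+00 -2.000e-03  1.731e+00] F [-0.2 -0.   0.2] Fuv [-0.2  0. ]
-0.04076250288724578
```

>>> step_arm --series '[[[0,0,0,-0.05,0,0,1],[0,0,0,-0.05,0,0,1],[0,0,0,-0.04,0,0,1],[0,0,0,-0.04,0,0,1],[0,0,0,-0.03,0,0,1],[0,0,0,0,0,0,1]]]'

```text
clock: 19.6
eef_pos: [665.5, -155.0, 27.9]
tool_rot: [3.141, 0.0, 1.728]
force: [-0.1, 0.2, 2.2]
width: -0.2
gripper_force: 1.1
```

Run:
```python
from h import *
st(); screws((40,84),(-125,-30),21)
```

```text
t 19.6 uv [  62.1 -139.5] z 27.9 rot [3.141 0.    1.728] F [-0.1  0.2  2.2] Fuv [-0.   0.3]
px [[255.3, 293.2], [349.6, 233.8]] uvz [ 53.1 -71.6] 24.7 at z: [array([ 62., -82.]), array([ 47.8, -55.1])]
```

>>> step_arm --series '[[[0,0,0,-0.03,0,0.01,1],[0,0,0,-0.03,0,0,1],[0,0,0,0,0,0,1],[0,0,0,0.06,0,0,1],[0,0,0,0.04,0,-0.2,1],[0,0,0,0,0,-0.3,1],[0,0,0,0.1,0.2,-0.2,1],[0,0,0,0.2,0.25,0,1],[0,0,0,0,0,0,1]]]'

```text
clock: 20.6
eef_pos: [729.0, -83.7, 131.6]
tool_rot: [3.134, -0.004, 1.739]
force: [0.4, 1.6, -0.6]
width: -0.5
gripper_force: 0.0
```

Run:
```python
from h import *
st(); ds=screws((40,84),(-125,-30),21)
f=lambda i:cv2.resize(i,(400,420),interpolation=cv2.INTER_CUBIC)
i=np.hstack([f(ds[0]["img"][200:350,190:333]),f(ds[1]["img"][160:310,280:423])]); cv2.imwrite("pics/s8.png",i[...,::-1])
```

```text
t 20.6 uv [136.1 -79.2] z 131.6 rot [ 3.134 -0.004  1.739] F [ 0.4  1.6 -0.6] Fuv [0.6 1.5]
 ** On entry to DLASCL parameter number  4 had an illegal value
 ** On entry to DLASCL parameter number  4 had an illegal valueh.py:35: RuntimeWarning: invalid value encountered in scalar divide
  Y,X=np.mgrid[y-3:y+4,x-3:x+4]; px.append(((w*X).sum()/w.sum(),(w*Y).sum()/w.sum()))
Traceback (most recent call last):
  File "h.py", line 36, in screws
    P=tri(ds,px); print("px",np.round(px,1).tolist(),"uvz",uv(P),P[2].round(1),"at z:",[uv(pix2plane(d,p,z)) for d,p in zip(ds,px)])
  File "h.py", line 17, in tri
    return np.linalg.lstsq(np.vstack(A),np.hstack(b),rcond=None)[0]
           ~~~~~~~~~~~~~~~^^^^^^^^^^^^^^^^^^^^^^^^^^^^^^^^^^^^^^
numpy.linalg.LinAlgError: SVD did not converge in Linear Least Squares
```

>>> step_arm --series '[[[0,0,0,0.2,-0.2,0,1],[0,0,0,0.2,-0.2,0,1],[0,0,0,0.2,-0.2,0,1],[0,0,0,0.2,-0.2,0,1],[0,0,0,0.2,-0.2,0,1],[0,0,0,0.2,-0.2,0,1],[0,0,0,0.2,-0.19,0,1],[0,0,0,0,0,0,1],[0,0,0,0,0,0,1]]]'

```text
clock: 21.6
eef_pos: [483.9, 80.8, 131.0]
tool_rot: [-3.141, 0.001, 1.729]
force: [0.3, -1.3, 0.3]
width: 0.1
gripper_force: 0.0
```

Run:
```python
from h import *
st(); ds=screws((40,84),(-125,-30),21)
f=lambda i:cv2.resize(i,(400,420),interpolation=cv2.INTER_CUBIC)
i=np.hstack([f(ds[0]["img"][200:350,190:333]),f(ds[1]["img"][160:310,280:423])]); cv2.imwrite("pics/s8.png",i[...,::-1])
```

```text
t 21.6 uv [-79.8 122.1] z 131.0 rot [-3.141e+00  1.000e-03  1.729e+00] F [ 0.3 -1.3  0.3] Fuv [ 0.1 -1.3]
px [[253.0, 294.5], [359.9, 242.5]] uvz [ 62.4 -88.5] 18.4 at z: [array([ 63.6, -88.8]), array([ 61.2, -90.2])]
```

View pics/s8.png

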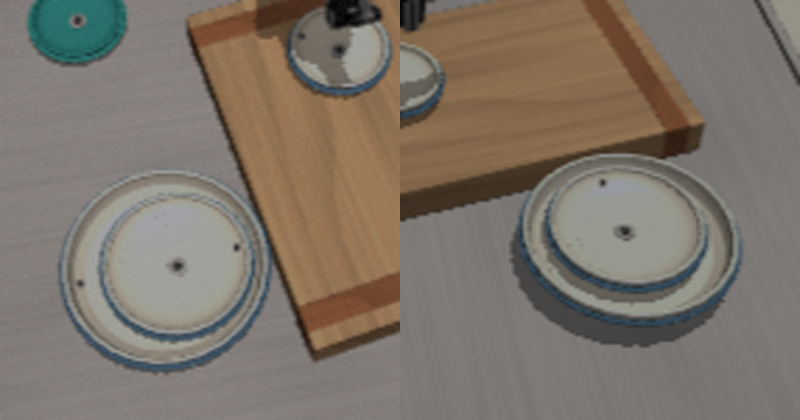

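Medium is seated flat: screw z≈18.4 matches the expected level, with the centre at (62,−88.5). Next is the small lid, dragged along the board to line up.

>>> step_arm --series '[[[0,0,0,0.087,0.065,0,1],[0,0,0,0,0,0.22,1],[0,0,0,0,0,0.22,1],[0,0,0,0,0,0.075,1],[0,0,0,0,0,0,1]]]'

```text
clock: 22.2
eef_pos: [492.1, 95.4, 52.3]
tool_rot: [-3.139, 0.0, 1.728]
force: [1.2, 0.4, 0.8]
width: 0.1
gripper_force: 0.0
```

>>> step_arm --series '[[[0,0,0,0,0.05,0,1],[0,0,0,0,0.05,0,1],[0,0,0,0,0.05,0,1],[0,0,0,0,0.06,0,1],[0,0,0,0,0,0,1]]]'

```text
clock: 22.7
eef_pos: [525.9, 101.1, 54.3]
tool_rot: [3.138, 0.0, 1.73]
force: [0.6, 0.1, 0.5]
width: -0.1
gripper_force: 0.0
```

Run:
```python
from h import *
st()
```

```text
t 22.7 uv [-35.2 135.5] z 54.3 rot [3.138 0.    1.73 ] F [0.6 0.1 0.5] Fuv [0.6 0. ]
```

>>> step_arm --series '[[[0,0,0,0,0.07,0.008,1],[0,0,0,0,0.08,0,1],[0,0,0,0,0.08,0,1],[0,0,0,0,0.08,0,1],[0,0,0,0,0.08,0,1],[0,0,0,0,0.08,0,1],[0,0,0,0,0.08,0,1],[0,0,0,0,0.08,0,1],[0,0,0,0,0.08,0,1],[0,0,0,0,0.07,0,1],[0,0,0,0,0.05,0,1],[0,0,0,0,0,0,1]]]'

```text
clock: 23.9
eef_pos: [647.6, 120.4, 52.5]
tool_rot: [3.14, 0.0, 1.729]
force: [-0.5, 0.8, 1.6]
width: -0.1
gripper_force: 0.7
```

Run:
```python
from h import *
st(); 
try: screws((40,80),(115,160),50)
except Exception as e: print(e)
```

```text
t 23.9 uv [ 88.1 135.3] z 52.5 rot [3.14  0.    1.729] F [-0.5  0.8  1.6] Fuv [-0.4  0.9]
SVD did not converge in Linear Least Squares
 ** On entry to DLASCL parameter number  4 had an illegal value
 ** On entry to DLASCL parameter number  4 had an illegal valueh.py:35: RuntimeWarning: invalid value encountered in scalar divide
  Y,X=np.mgrid[y-3:y+4,x-3:x+4]; px.append(((w*X).sum()/w.sum(),(w*Y).sum()/w.sum()))
```

>>> step_arm --series '[[[0,0,0,0,-0.06,0,1],[0,0,0,0,0,-0.2,1],[0,0,0,0,-0.06,-0.25,0.5],[0,0,0,0.22,-0.06,0,0],[0,0,0,0.22,0,0,0],[0,0,0,0.1,0,0,0],[0,0,0,0,0,0,0],[0,0,0,0,0,0,0]]]'

```text
clock: 24.8
eef_pos: [606.9, 194.3, 119.8]
tool_rot: [-3.141, 0.002, 1.728]
force: [-0.4, -0.5, -0.1]
width: 84.7
gripper_force: 0.0
```

Run:
```python
from h import *
st(); print(ctrl.read_state()["width"])
try: screws((40,80),(115,160),50)
except Exception as e: print(e)
for n in("scene","side"):
    d=ctrl.get_image(n); save(d,n+"9.png")
    for o in ctrl.recognise(d,"lid_small_mid")[:4]: print(n,round(o["score"],2),np.round(o["centre"]),uv(pix2plane(d,o["centre"],53)))
```

```text
t 24.8 uv [ 59.6 214.7] z 119.8 rot [-3.141e+00  2.000e-03  1.728e+00] F [-0.4 -0.5 -0.1] Fuv [-0.5 -0.4]
84.6916457480687
px [[330.2, 262.0], [326.5, 179.3]] uvz [ 54.7 133.6] 49.4 at z: [array([ 55.3, 133.1]), array([ 54.3, 133.4])]
scene 0.96 [329. 259.] [ 48.2 133.1]
scene 0.78 [348. 158.] [-259.4  326.7]
scene 0.77 [396. 232.] [ 32.2 343.9]
scene 0.72 [214. 207.] [-217.3 -117. ]
side 0.74 [288. 147.] [ -5.4 306.9]
side 0.74 [198. 172.] [-291.2  270.5]
side 0.63 [325. 180.] [ 49. 130.]
side 0.61 [244. 277.] [-250.1 -130.4]
```

>>> step_arm --series '[[[0,0,0,0,-0.03,0.25,0],[0,0,0,0,0,0.25,0],[0,0,0,0,0,0.1,0],[0,0,0,-0.08,0,0,0],[0,0,0,-0.08,0,0,0],[0,0,0,-0.06,0,0,0],[0,0,0,-0.06,0,0,0],[0,0,0,-0.06,0.004,0,0],[0,0,0,-0.06,0.004,0,0],[0,0,0,-0.06,0.004,0,0],[0,0,0,-0.06,0.004,0,0],[0,0,0,0,0,0,0]]]'

```text
clock: 26.3
eef_pos: [617.8, 116.1, 30.2]
tool_rot: [3.141, 0.002, 1.727]
force: [0.7, -0.6, 0.5]
width: 85.2
gripper_force: 0.1
```

>>> step_arm --series '[[[0,0,0,-0.06,0.004,0,0],[0,0,0,-0.06,0.004,0,0],[0,0,0,-0.06,0.004,0,0],[0,0,0,-0.06,0.004,0,0],[0,0,0,-0.06,0.004,0,0],[0,0,0,-0.06,0.004,0,0],[0,0,0,-0.05,0.004,0,0],[0,0,0,0,0,0,0]]]'

```text
clock: 27.1
eef_pos: [631.5, 56.3, 30.2]
tool_rot: [3.141, 0.001, 1.727]
force: [-0.5, -1.2, 0.1]
width: 85.9
gripper_force: 0.0
```

Run:
```python
from h import *
st(); screws((30,85),(-20,60),50)
```

```text
t 27.1 uv [62.  74.6] z 30.2 rot [3.141e+00 1.000e-03 1.727e+00] F [-0.5 -1.2  0.1] Fuv [-0.6 -1.1]
px [[295.4, 275.5], [342.6, 202.9]] uvz [61. 31.] 49.5 at z: [array([61.3, 30.8]), array([60.7, 30.6])]
```

>>> step_arm --series '[[[0,0,0,-0.04,0,0,0],[0,0,0,-0.04,0,0,0],[0,0,0,-0.04,0,0,0],[0,0,0,-0.04,0,0,0],[0,0,0,-0.04,0,0,0],[0,0,0,-0.04,0,0,0],[0,0,0,-0.04,0,0,0],[0,0,0,-0.04,0,0,0],[0,0,0,-0.04,0,0,0],[0,0,0,-0.04,0,0,0],[0,0,0,0,0,0,0]]]'

```text
clock: 28.3
eef_pos: [640.7, -2.6, 30.1]
tool_rot: [3.141, 0.001, 1.727]
force: [-0.2, -0.3, -0.2]
width: 85.8
gripper_force: 0.0
```

Run:
```python
from h import *
st(); screws((35,85),(-90,-5),42)
```

```text
t 28.3 uv [61.7 15. ] z 30.1 rot [3.141e+00 1.000e-03 1.727e+00] F [-0.2 -0.3 -0.2] Fuv [-0.2 -0.3]
px [[273.9, 283.5], [351.6, 220.4]] uvz [ 61.2 -29.7] 42.4 at z: [array([ 60.5, -29.1]), array([ 61.7, -30. ])]
```

>>> step_arm --series '[[[0,0,0,-0.04,0,0,0],[0,0,0,-0.04,0,0,0],[0,0,0,-0.04,0,0,0],[0,0,0,-0.04,0,0,0],[0,0,0,-0.02,0,0,0],[0,0,0,0,0,0,0]]]'

```text
clock: 29.0
eef_pos: [644.8, -28.3, 30.0]
tool_rot: [-3.142, 0.0, 1.728]
force: [-0.8, -0.4, 0.7]
width: 85.7
gripper_force: 0.0
```

Run:
```python
from h import *
st(); screws((35,85),(-110,-30),35)
```

```text
t 29.0 uv [ 61.7 -11.1] z 30.0 rot [-3.142  0.     1.728] F [-0.8 -0.4  0.7] Fuv [-0.8 -0.2]
px [[265.1, 288.0], [354.7, 229.3]] uvz [ 61.2 -54. ] 32.9 at z: [array([ 62.1, -54.3]), array([ 60.2, -55.6])]
```

>>> step_arm --series '[[[0,0,0,-0.03,0,0,0],[0,0,0,-0.03,0,0,0],[0,0,0,-0.03,0,0,0],[0,0,0,-0.02,0,0,0],[0,0,0,0,0,0,0]]]'

```text
clock: 29.6
eef_pos: [647.4, -44.6, 30.0]
tool_rot: [3.142, 0.0, 1.728]
force: [-0.3, -0.6, 0.1]
width: 85.1
gripper_force: 0.1
```

Run:
```python
from h import *
st(); screws((35,85),(-110,-30),30)
```

```text
t 29.6 uv [ 61.7 -27.6] z 30.0 rot [3.142 0.    1.728] F [-0.3 -0.6  0.1] Fuv [-0.4 -0.6]
px [[263.3, 288.6], [355.2, 230.8]] uvz [ 60.9 -58.8] 32.1 at z: [array([ 60.3, -58.8]), array([ 61.7, -56.9])]
```

>>> step_arm --series '[[[0,0,0,0,0,-0.2,0],[0,0,0,0,0,-0.25,1],[0,0,0,-0.18,0,0,1],[0,0,0,-0.16,0,0,1],[0,0,0,0,0,0,1],[0,0,0,0,0,0,1],[0,0,0,0,0,0,1],[0,0,0,0,0,0.2,1],[0,0,0,0,0,0.2,1],[0,0,0,0,0,0.02,1],[0,0,0,0,0,0,1]]]'

```text
clock: 30.8
eef_pos: [655.0, -92.8, 34.1]
tool_rot: [-3.14, -0.001, 1.73]
force: [0.2, -0.6, -0.1]
width: 0.2
gripper_force: 0.0
```

Run:
```python
from h import *
st();print(ctrl.read_state()["width"])
```

```text
t 30.8 uv [ 61.6 -76.5] z 34.1 rot [-3.14e+00 -1.00e-03  1.73e+00] F [ 0.2 -0.6 -0.1] Fuv [ 0.1 -0.7]
0.1530550498558011
```

Inside the small lid with no contact force; I drag it toward the medium's centre.

>>> step_arm --series '[[[0,0,0,-0.04,0,0,1],[0,0,0,-0.04,0,0,1],[0,0,0,-0.04,0,0,1],[0,0,0,-0.04,0,0,1],[0,0,0,-0.04,0,0,1],[0,0,0,-0.03,0,0,1],[0,0,0,-0.03,0,0,1],[0,0,0,0,0,0,1]]]'

```text
clock: 31.6
eef_pos: [661.6, -133.7, 34.5]
tool_rot: [3.142, 0.001, 1.728]
force: [-1.0, 0.3, 1.8]
width: 0.1
gripper_force: 0.5
```

Run:
```python
from h import *
st()
try: screws((45,80),(-110,-50),30)
except Exception as e: print(e)
```

```text
t 31.6 uv [  61.6 -117.8] z 34.5 rot [3.142e+00 1.000e-03 1.728e+00] F [-1.   0.3  1.8] Fuv [-0.9  0.4]
px [[254.4, 291.3], [362.7, 244.5]] uvz [ 61.8 -89.2] 19.8 at z: [array([ 59.8, -83.2]), array([  60.9, -105.2])]
```

>>> step_arm --series '[[[0,0,0,0.05,0,0,1],[0,0,0,0,0,-0.2,1],[0,0,0,0,0,-0.3,1],[0,0,0,0.2,-0.2,-0.2,1],[0,0,0,0.2,-0.25,0,1],[0,0,0,0.2,-0.25,0,1],[0,0,0,0.2,-0.25,0,1],[0,0,0,0.2,-0.2,0,1],[0,0,0,0.2,0,0,1],[0,0,0,0,0,0,1],[0,0,0,0,0,0,1]]]'

```text
clock: 32.8
eef_pos: [463.2, 25.5, 138.6]
tool_rot: [3.141, 0.0, 1.732]
force: [-0.4, -0.9, -0.5]
width: -0.2
gripper_force: 0.0
```

Run:
```python
from h import *
st()
ds=screws((40,80),(-110,-50),30)
f=lambda i:cv2.resize(i,(400,420),interpolation=cv2.INTER_CUBIC)
i=np.hstack([f(ds[0]["img"][200:350,190:333]),f(ds[1]["img"][160:310,280:423])]); cv2.imwrite("pics/s10.png",i[...,::-1])
```

```text
t 32.8 uv [-109.1   70.7] z 138.6 rot [3.141 0.    1.732] F [-0.4 -0.9 -0.5] Fuv [-0.5 -0.8]
px [[255.3, 291.6], [358.7, 237.9]] uvz [ 60.9 -81.1] 28.8 at z: [array([ 61.4, -81.3]), array([ 60.3, -82. ])]
```

View pics/s10.png

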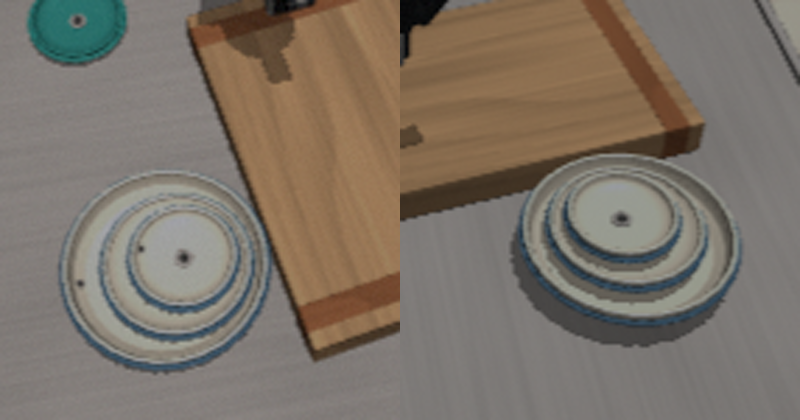

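The last view shows all three lids nested and level. The small lid's screw is at z≈28.8, which matches the seated level (18.4+10), and it is 7 mm off centre, within its 11 mm of play. The large lid still touches the board edge and the tool is clear, so I hand in.

```bash
python3 -c "
from cell import ctrl
print(ctrl.finish_job())"
```

```text
the job is handed in; nothing more can be done
None
```

The job is handed in at about 33 s of the 72 s: the large lid is against the board edge, the medium sits flat in it and the small sits flat in the medium, going by the last camera check, and I never moved the arm near the mortar, bowls, spatula or holder while low; no verdict came back.

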